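# Lock the specimen chest with hasp and pin

### The arm

A 7-joint arm with a two-finger parallel gripper is mounted at the origin on a cart in front of the work surface, level with it; the furniture and walls round the work are solid. World frame = base frame: x ahead of the robot, y to its left, z up, the work surface at z = 0. Lengths are in m, angles in rad, forces in N, time in s.
With the tool pointing down it reaches from about 0.425 to 0.95 m from the base axis. Payload 4.7 kg.
Tool frame: the origin (TCP) lies between the finger pads, 19 mm behind the fingertips; this is the grasp point; z points along the fingers, y is the line along which they close (so a half turn about z gives the same grasp; the last joint's range is limited). The gripper opens to 87 mm and grips with 3 to 60 N. Pads are 19 mm wide; open, the fingers measure 117 mm over their backs; the gripper's body (75 mm by 190 mm) begins 51 mm behind the grasp point.
Start: joints at [-0.029, 0.469, -0.049, 1.532, 0.024, 1.141, -0.082], TCP at [0.675, 0, 0.241] pointing down, gripper open.
Joint ranges: [-2.59, 2.59], [-0.33, 1.99], [-1.39, 1.29], [0.1, 2.45], [-1.04, 4.18], [0.21, 1.99], [-2.66, 2.66]. Speed limits (rad/s): [2.57, 2.57, 3.14, 3.14, 3.14, 3.14, 3.14].

### API

Orientations are given as a unit quaternion [x, y, z, w].
In Python, from cell import env gives the robot as it stands. The module is installed in compiled form; this text tells all that it offers.
- The arm moves only by the tool move_arm, never from a script. Its argument "motion" is one flat list of numbers, 6 for each row, row after row: the shift along the world's x, y, z in m, then the turn, a rotation vector about the world's x, y, z in degrees. In form: [x, y, z, rx, ry, rz, x, y, z, rx, ry, rz, ...]. A call has 1 to 8 rows; each row is the pose to reach, as a shift and turn from the pose commanded when the call began; what a row does not reach only later rows make up. A row lasts 1/12 s, in which the tool goes at most 41.7 mm and 7.16 degrees, less where a joint would pass 70% of its speed; a pose out of reach is approached as far as the arm can. A call with a gripper value outside its range is refused whole. "claw" is the opening, from 0 (shut) to 1 (fully open), set as the call begins (left out, the last holds). The fingers move at their own pace and stop on an object; "newtons" is the grip in N (left out, the last holds). Time passes only in rows, so rows that repeat a pose let the fingers close. It gives the time, the measured TCP pose, the force, the opening and the grip force at its end, in the units of the state.
- env.state(): the state, without advancing time (a new reading comes with each control period).
- env.snapshot(name): name is "scene" or "side" or "wrist"; returns the picture (420x560x3 uint8, red, green, blue); there is no depth.
- env.camera_model(name): a dict with "camera_matrix" (3x3 intrinsics, pixels), "T" (4x4, takes a point from camera to world coordinates); the wrist camera has in their place "tool_from_camera" (4x4, takes a point from camera to tool coordinates, whose origin is the TCP and whose axes are the flange's). Camera axes: x right, y down, z forward; pixel columns grow to the right and rows downward; lengths in m; the calibration is good to about 2 mm. A picture is of the moment at which its call begins: read the wrist's pose just before it. camera_model takes no time and is no camera call.
- env.finish_job(): hands the job in; it is judged then, once.
Trained networks look in the newest picture that a camera, given by its name, has taken for a name from the list of things; names that differ only in an ending like _2 or _b are one class to them, and where a whole thing is asked for, a point or a joint stands for the part that bears it (a point fixed in the world has none). Each returns a list of dicts, best first, with "confidence" (0 to 1); they miss things now and then, are a little off and sometimes report something else, mostly with a low value. They report only what shows in the picture. A call takes as long as a camera call.
- env.regions_of(label, camera): "mask" (420x560 bool, what is visible of it) and "location" ([column, row] as shares, 0 to 1, of the picture: columns of its width, rows of its height, amid what is visible of it).
- env.mark_of(label, camera): "location" ([column, row] as shares, 0 to 1, of the picture: columns of its width, rows of its height: a listed point, or the origin of a listed thing).
The state is a dict: "time": time; "qpos": joint angles; "joint_vel": joint speeds; "joint_torque": joint torques, N m; "eef_pos": TCP position; "orientation": TCP orientation; "force": force on the tool from outside, world axes, zero at the start; "ft_torque": the same for the moment, N m; "width": opening from 0.0 (shut) to 1.0 (fully open); "grasp_force": force on a finger pad.
Only numpy, scipy, OpenCV 4.12 (cv2) and the standard library are available. Lean on these libraries where they do the work, as an engineer would, in place of code of your own. Each camera call takes 0.05 s, during which the arm holds its last target. There are 200 camera calls.

### The job

Lock the blue specimen chest: swing the upright hasp forward and down until it lies flat over the staple, and only then push the red-headed locking pin fully home through the staple's loop. Leave the can and the carton on the lid and the bottles and dish beside the chest where they are.

Things in the scene. Friction and masses are not known exactly. Their poses are not given: they have to be found in the camera images.
- chest: blue specimen chest, 260 (x) x 300 (y) x 90 mm high, fixed. Origin: centre of its underside; x points to its back, y to its left, z up; all offsets here are in this frame. Front half: flat deck 90 mm high; back half: shut lid panel, 4 mm higher. The hasp's hinge line lies along y at x = 0; before it stand the staple and, at y = +32 to +52 mm, the pin's guide block, 30 mm high
- hasp_hinge (a point): middle of the hasp's hinge line, at (0, 0, 97) mm in the chest's frame; it does not move
- hasp_end (a point): middle of the rolled free end of the hasp, 115 mm from the hinge line. The hasp is a steel leaf 50 mm wide and 4 mm thick, with a slot 14 mm wide from 40 to 84 mm from the hinge; the last 31 mm (84 to 115) are solid plate. Shut, its top is 96 mm above the worktop, its rolled end 98 mm
- hasp (a joint): hinge angle of the hasp in rad: 0 = shut, flat forward on the deck with the staple standing up through its slot; 1.57 = standing upright; stop at 1.95 leaning back over the lid. It starts standing up at 1.1 to 1.75. A stiff hinge (about 0.13 N m of friction): it stays where it is left, 1 to 3 N near the free end swing it
- staple (a point): centre of the staple's loop, at (-62, 0, 108) mm in the chest's frame. Upright loop of 6 mm steel bar, 32 mm long outside along x, top 120 mm above the worktop, opening 20 mm wide (x); the opening faces left and right (y)
- pin_head (a point): middle, at the pin's axis height (108 mm), of the outer (left, +y) face of the pin's head: a red upright block 40 (x) x 12 (y) x 42 mm, from 94 to 136 mm above the worktop. At (-62, 135 mm - joint value, 108) in the chest's frame. Left of it the deck is free out to y = +150 mm; the chest ends there
- pin_tip (a point): centre of the pin's free end: at (-62, 42 mm - joint value, 108) in the chest's frame. The pin is a 10 mm steel rod along y
- pin (a joint): travel of the captive locking pin in m: 0 = fully drawn out to the left, 0.068 = home at its stop, tip 26 mm beyond the staple's middle. Starts at 0 to 0.014; slides to the right (chest -y) when its head is pushed; about 2 N of friction, stays where left. In the staple too early it blocks the hasp
- can: white screw-cap can, 38 mm across, 49 mm high, loose, standing on the chest's lid at the back left; origin under its centre
- slide_pack: white carton, 30 x 82 x 26 mm, loose, lying on the chest's lid at the back right; origin under its centre
- bottle_a: brown dropper bottle, 34 mm across, 96 mm high, loose, standing right of the chest; origin under its centre
- bottle_b: white dropper bottle with red bulb, 34 mm across, 96 mm high, loose, standing right of the chest; origin under its centre
- petri: closed petri dish, 67 mm across, 14 mm high, loose, right of the chest; origin under its centre. Overhead here, 0.64 m above the worktop, hangs a fixed rail of the grey reagent rack, along world x from x = 0.33 m to the back, at y = -0.25 to -0.29 m: wrists pass under it with the tool low (TCP about 0.15 m up), above the bottles

How it is judged:
On the way, in this order (a step that is already met when the one before it is completed fails the run):
1. the hasp lies flat over the staple, the pin still out of the loop (value of joint hasp below 0.07 rad and value of joint pin below 0.03 m), for 0.2 s.
2. the pin is home through the staple's loop, over the hasp (value of joint hasp below 0.1 rad and value of joint pin above 0.06 m), for 0.2 s.
At the end, for the whole second after the job is handed in: The hasp lies shut (within 0.1 rad of flat) over the staple, the pin is home through the loop (at least 60 of its 68 mm of travel), and both are at rest (all of step 2 and value of joint pin below 0.072 m and velocity of joint hasp between -0.02 and 0.02 rad/s and velocity of joint pin between -0.02 and 0.02 m/s); the robot touches nothing.
It fails at once if the pin is pushed into the staple while the hasp is still up (value of joint hasp above 0.15 rad and value of joint pin above 0.035 m).
It fails at once if a loose thing on or beside the chest is displaced by more than 30 mm or tipped over (distance of any of can, slide_pack, bottle_a, bottle_b, petri from where it was at the start of the episode above 0.03 m or angle between any of can, slide_pack, bottle_a, bottle_b, petri's own z axis and vertical above 0.5 rad).
It also fails if it takes over 45 s, if anything falls off the work surface, if the arm or the gripper's body presses on something with over 40 N, if the wrist force passes 120 N, or if a joint passes its speed limit or range.

## Working session

There is one attempt and no reset: what is moved stays moved. The work goes in short steps, Python scripts to look and compute and a tool call to move; the robot and the scene stay as the last step left them, time stands still between calls to the robot, and variables do not carry over. Pictures are saved under pics/ and viewed, at most 10 in all, crops included, and the job is handed in when it is done.

Besides the shell and the picture viewer there is one more tool, called after ">>>" as name(argument=value, ...) on one line, values as JSON. move_arm: Moves the arm, as the interface text tells. Its arguments: {"type":"object","properties":{"motion":{"type":"array","items":{"type":"number"}},"claw":{"type":"number"},"newtons":{"type":"number"}},"required":["motion"]}

```bash
mkdir -p pics; cat > h.py <<'E'
import numpy as np, cv2
from cell import env
def marks(cam, labels):
    out={}
    for l in labels:
        r=env.mark_of(l,cam)
        if r: out[l]=(np.array(r[0]['location'])*[560,420], round(r[0]['confidence'],2))
    return out
def tri(obs):
    A=[];b=[]
    for cam,px in obs:
        m=env.camera_model(cam);T=np.array(m['T']);K=np.array(m['camera_matrix'])
        d=T[:3,:3]@np.linalg.solve(K,[px[0],px[1],1]);d/=np.linalg.norm(d)
        P=np.eye(3)-np.outer(d,d);A.append(P);b.append(P@T[:3,3])
    A=np.vstack(A);b=np.hstack(b);x=np.linalg.lstsq(A,b,rcond=None)[0]
    return x, np.linalg.norm(A@x-b)
E
python3 - <<'E'
from h import *
a=env.snapshot('scene');b=env.snapshot('side')
cv2.imwrite('pics/a.png',a[:,:,::-1]);cv2.imwrite('pics/b.png',b[:,:,::-1])
L=['hasp_hinge','hasp_end','staple','pin_head','pin_tip','chest','can','slide_pack','bottle_a','bottle_b','petri']
A=marks('scene',L);B=marks('side',L)
for l in L:
    print(l,A.get(l),B.get(l), tri([('scene',A[l][0]),('side',B[l][0])]) if l in A and l in B else '')
s=env.state();print(s['time'],s['eef_pos'],s['orientation'],s['force'])
E
```

```text
hasp_hinge (array([262.528, 178.206]), 0.85) (array([287.784, 169.386]), 0.59) (array([0.57405034, 0.04511275, 0.10414595]), np.float64(0.0022219801625360364))
hasp_end (array([259.896, 143.808]), 0.76) (array([287.616, 131.88 ]), 0.66) (array([0.57291486, 0.05288947, 0.20469637]), np.float64(0.00019189006496411355))
staple (array([243.208, 182.7  ]), 0.65) (array([261.8  , 165.312]), 0.6) (array([0.50866652, 0.04998158, 0.11162861]), np.float64(0.0026209821566253616))
pin_head (array([219.576, 170.31 ]), 0.73) (array([263.312, 142.8  ]), 0.46) (array([0.51640366, 0.17429875, 0.1066847 ]), np.float64(0.0021708795145870276))
pin_tip (array([238.224, 178.71 ]), 0.68) (array([262.976, 158.508]), 0.61) (array([0.51267056, 0.07827866, 0.11356317]), np.float64(0.0035023128509239013))
chest (array([261.912, 212.604]), 0.57) (array([289.184, 200.718]), 0.83) (array([ 0.58132982,  0.06208649, -0.01223245]), np.float64(0.0011629285951025303))
can (array([271.712, 165.9  ]), 0.45) (array([319.872, 154.812]), 0.49) (array([0.66723631, 0.11680851, 0.0974899 ]), np.float64(0.0020812736411024596))
slide_pack (array([310.576, 183.792]), 0.8) (array([325.192, 196.896]), 0.52) (array([ 0.65335882, -0.06717944,  0.09936365]), np.float64(0.005100919292017748))
bottle_a (array([333.424, 312.48 ]), 0.97) (array([211.68, 340.41]), 0.81) (array([ 0.39987384, -0.38404672,  0.00685226]), np.float64(0.0020073297395580693))
bottle_b (array([333.424, 312.48 ]), 0.97) (array([211.68, 340.41]), 0.81) (array([ 0.39987384, -0.38404672,  0.00685226]), np.float64(0.0020073297395580693))
petri (array([318.08 , 283.794]), 0.59) (array([241.416, 300.888]), 0.69) (array([ 0.45385977, -0.28883446, -0.00303368]), np.float64(0.004627196766307205))
1.2 [6.75015295e-01 4.98620761e-05 2.41253045e-01] [7.07107245e-01 7.07106317e-01 3.44447367e-05 3.11328316e-06] [-0.71700195  0.03628316  0.00197843]
```

View pics/a.png

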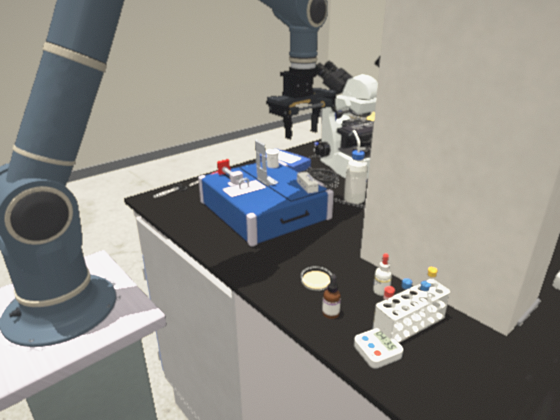

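View pics/b.png

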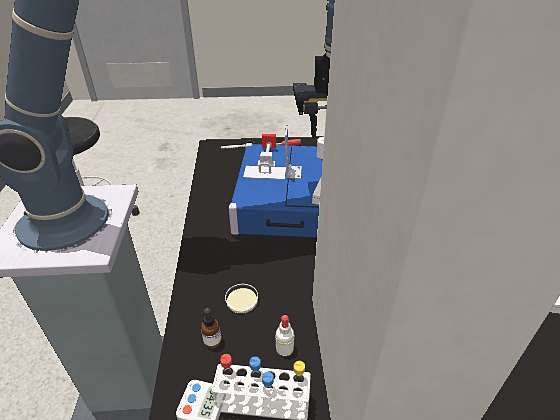

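The chest stands at about (0.58, 0.05) with its hasp upright near pixel (262,150) in the scene view. The red pin head is to the left at (222,168), and the bottles and dish are far to the right. Next is a close look from the wrist.

```bash
cat >> h.py <<'E'
from scipy.spatial.transform import Rotation as R
def wray(px,z,st):
    m=env.camera_model('wrist');t=np.array(m['tool_from_camera']);K=np.array(m['camera_matrix'])
    W=np.eye(4);W[:3,:3]=R.from_quat(st['orientation']).as_matrix();W[:3,3]=st['eef_pos'];T=W@t
    d=T[:3,:3]@np.linalg.solve(K,[px[0],px[1],1]);o=T[:3,3]
    return o+d*(z-o[2])/d[2]
E
python3 - <<'E'
from h import *
s=env.state();w=env.snapshot('wrist');cv2.imwrite('pics/c.png',w[:,:,::-1])
M=marks('wrist',['hasp_hinge','hasp_end','staple','pin_head','pin_tip','can','slide_pack'])
Z=dict(hasp_hinge=.097,hasp_end=.21,staple=.108,pin_head=.108,pin_tip=.108,can=.094,slide_pack=.094)
for k,v in M.items(): print(k,v,wray(v[0],Z[k],s))
print(env.camera_model('wrist')['tool_from_camera'])
E
```

```text
hasp_hinge (array([174.104, 156.786]), 0.9) [0.57359151 0.05353756 0.097     ]
hasp_end (array([ 98.784, 174.3  ]), 0.77) [0.56681618 0.05166906 0.21      ]
staple (array([106.624, 153.006]), 0.65) [0.51462774 0.05788439 0.108     ]
can (array([280.896,  71.82 ]), 0.58) [0.67767529 0.12970334 0.094     ]
slide_pack (array([252.  , 258.72]), 0.61) [ 0.64671904 -0.05571211  0.094     ]
[[-7.27557366e-04 -9.63084957e-01 -2.69196648e-01  7.51236233e-02]
 [ 9.99999468e-01 -5.03895691e-04 -8.99946643e-04 -3.29932991e-04]
 [ 7.31078044e-04 -2.69197160e-01  9.63084812e-01 -1.43814688e-01]
 [ 0.00000000e+00  0.00000000e+00  0.00000000e+00  1.00000000e+00]]
```

View pics/c.png

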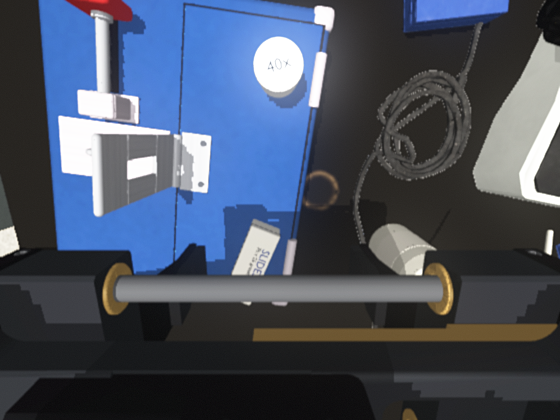

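The wrist view shows the leaf nearly upright with its end at pixel (98,174), the hinge at (177,157), and the pin rod at (103,50), clear of the staple. I'll shut the fingers and go behind the leaf.

>>> move_arm(motion=[0, 0, 0, 0, 0, 0, 0, 0.02, 0, 0, 0, 0, -0.01, 0.04, 0, 0, 0, 0, -0.02, 0.054, 0, 0, 0, 0, -0.035, 0.054, -0.015, 0, 0, 0, -0.05, 0.054, -0.033, 0, 0, 0, -0.05, 0.054, -0.033, 0, 0, 0], claw=0, newtons=20)

```text
time: 2.18
eef_pos: [0.62, 0.0544, 0.2051]
orientation: [0.706, 0.708, -0.004, -0.003]
force: [-2.3, -0.7, -0.7]
width: 0.556
grasp_force: 0.0
```

>>> move_arm(motion=[0, 0, 0, 0, 0, 0, 0, 0, 0, 0, 0, 0, 0, 0, 0, 0, 0, 0, 0, 0, 0, 0, 0, 0, 0, 0, 0, 0, 0, 0, 0, 0, 0, 0, 0, 0, 0, 0, 0, 0, 0, 0])

```text
time: 2.77
eef_pos: [0.6253, 0.054, 0.2084]
orientation: [0.707, 0.707, 0.0, 0.0]
force: [0.4, 0.6, -0.1]
width: 0.042
grasp_force: 0.0
```

```bash
python3 - <<'E'
from h import *
s=env.state();w=env.snapshot('wrist');cv2.imwrite('pics/d.png',w[:,:,::-1])
print(s['width'],s['eef_pos'],s['force'])
E
```

```text
0.04210753639510182 [0.62529591 0.05402978 0.208427  ] [ 0.38244932  0.56702706 -0.12327635]
```

View pics/d.png

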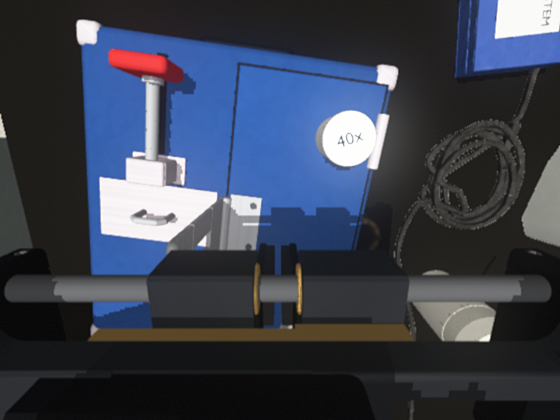

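The fingers are behind the leaf. The staple loop shows at (152,217), the red head at (145,63), and the lid seam runs from (238,64) to (228,195).

```bash
python3 - <<'E'
from h import *
s=env.state()
for n,p,z in [('staple',(152,214),.12),('headtopL',(110,51),.136),('headtopR',(170,58),.136),('seamTop',(238,64),.094),('seamBot',(228,195),.094),('cornerFL',(88,32),.09),('cornerBL',(387,77),.094),('rodA',(152,80),.113),('rodB',(151,150),.113)]:
    print(n,wray(p,z,s).round(4))
E
```

```text
staple [0.5206 0.065  0.12  ]
headtopL [0.5129 0.1824 0.136 ]
headtopR [0.5526 0.1782 0.136 ]
seamTop [0.593  0.1833 0.094 ]
seamBot [0.5799 0.0756 0.094 ]
cornerFL [0.4737 0.2074 0.09  ]
cornerBL [0.7141 0.1735 0.094 ]
rodA [0.5298 0.1684 0.113 ]
rodB [0.5229 0.1165 0.113 ]
```

>>> move_arm(motion=[-0.012, -0.001, 0.001, 0, 0, -3.5, -0.025, -0.001, 0.002, 0, 0, -7, -0.043, 0.001, 0, 0, 0, -7, -0.061, 0.003, -0.003, 0, 0, -7, -0.077, 0.005, -0.009, 0, 0, -7, -0.093, 0.007, -0.015, 0, 0, -7, -0.104, 0.008, -0.023, 0, 0, -7, -0.114, 0.01, -0.031, 0, 0, -7])

```text
time: 3.48
eef_pos: [0.511, 0.064, 0.1776]
orientation: [0.749, 0.663, 0.001, 0.001]
force: [0.8, -0.4, 1.6]
width: 0.01
grasp_force: 0.4
```

```bash
python3 - <<'E'
from h import *
s=env.state();w=env.snapshot('wrist');b=env.snapshot('side')
cv2.imwrite('pics/e.png',np.hstack([w,cv2.resize(b[100:240,180:340],(320,280)) if 0 else np.vstack([cv2.resize(b[100:240,200:320],(240,280)),np.zeros((140,240,3),np.uint8)])])[:,:,::-1])
print(s['width'],s['eef_pos'],s['force'])
E
```

```text
0.009619105927854333 [0.51095432 0.06402315 0.17760338] [ 0.7931997  -0.39754149  1.56292376]
```

View pics/e.png

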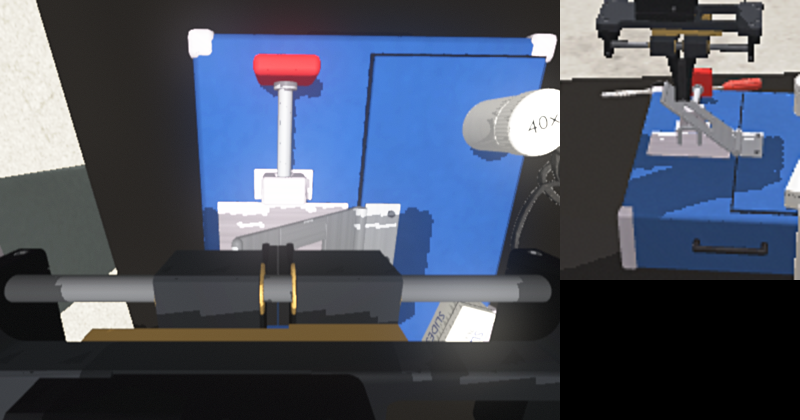

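The leaf is at about 40° with the fingertips resting on it near its end, and the staple is clear. I'll continue the arc and press down.

>>> move_arm(motion=[-0.009, 0.001, -0.009, 0, 0, 0, -0.018, 0.002, -0.019, 0, 0, 0, -0.025, 0.003, -0.027, 0, 0, 0, -0.03, 0.003, -0.036, 0, 0, 0, -0.033, 0.004, -0.044, 0, 0, 0, -0.034, 0.004, -0.052, 0, 0, 0, -0.034, 0.004, -0.057, 0, 0, 0, -0.034, 0.004, -0.06, 0, 0, 0])

```text
time: 4.25
eef_pos: [0.4768, 0.068, 0.1164]
orientation: [0.749, 0.663, -0.001, -0.0]
force: [-0.1, 0.1, 0.4]
width: 0.005
grasp_force: 0.2
```

```bash
python3 - <<'E'
from h import *
b=env.snapshot('side');a=env.snapshot('scene')
c=lambda i,y,x:cv2.resize(i[y:y+100,x:x+130],(390,300),interpolation=cv2.INTER_CUBIC)
cv2.imwrite('pics/f.png',np.hstack([c(b,110,210),c(a,120,190)])[:,:,::-1])
s=env.state();print(s['eef_pos'],s['force'])
E
```

```text
[0.47696663 0.06797042 0.11667634] [ 0.00210957 -0.38448483  0.2303898 ]
```

View pics/f.png

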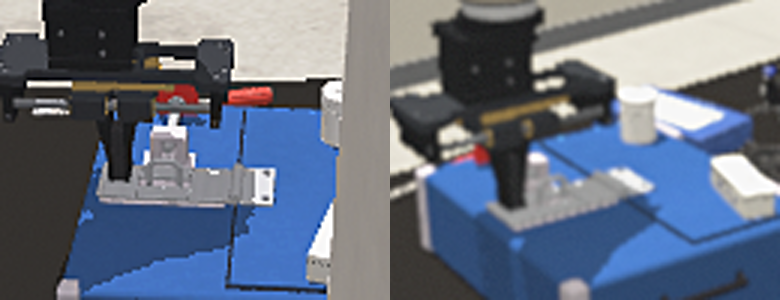

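The leaf looks nearly flat with the staple standing through its slot. I'll press until the force rises.

>>> move_arm(motion=[0, 0, -0.002, 0, 0, 0, 0, 0, -0.004, 0, 0, 0, 0, 0, -0.005, 0, 0, 0, 0, 0, -0.005, 0, 0, 0])

```text
time: 4.68
eef_pos: [0.4777, 0.0681, 0.1146]
orientation: [0.749, 0.662, 0.0, 0.0]
force: [-3.9, -0.2, 17.0]
width: 0.006
grasp_force: 9.0
```

>>> move_arm(motion=[0, 0, 0.015, 0, 0, 0, 0, 0, 0.05, 0, 0, 0, 0.005, 0.01, 0.085, 0, 0, 0, 0.02, 0.045, 0.09, 0, 0, 0, 0.035, 0.08, 0.09, 0, 0, 0, 0.05, 0.115, 0.09, 0, 0, 0, 0.063, 0.15, 0.09, 0, 0, 0, 0.063, 0.15, 0.09, 0, 0, 0])

```text
time: 5.35
eef_pos: [0.5411, 0.2271, 0.2028]
orientation: [0.746, 0.666, 0.003, -0.002]
force: [-0.3, -0.1, 0.2]
width: 0.004
grasp_force: 0.0
```

```bash
python3 - <<'E'
from h import *
b=env.snapshot('side');a=env.snapshot('scene');s=env.state();w=env.snapshot('wrist')
c=lambda i,y,x:cv2.resize(i[y:y+100,x:x+130],(260,200),interpolation=cv2.INTER_CUBIC)
cv2.imwrite('pics/g.png',np.hstack([cv2.resize(w,(533,400)),np.vstack([c(b,100,210),c(a,120,190)])])[:,:,::-1])
print(s['eef_pos'],s['force'])
L=['hasp_end','pin_head','staple']
A=marks('scene',L);B=marks('side',L)
for l in L:
  if l in A and l in B: print(l,A[l],B[l],tri([('scene',A[l][0]),('side',B[l][0])]))
E
```

```text
[0.53994558 0.21965686 0.2019855 ] [-0.37654803 -0.42270333  0.46409296]
pin_head (array([220.584, 170.52 ]), 0.75) (array([264.6  , 145.488]), 0.81) (array([0.51939882, 0.17168393, 0.1030274 ]), np.float64(0.0020967560718902524))
staple (array([240.296, 181.314]), 0.7) (array([262.696, 165.186]), 0.78) (array([0.51082347, 0.06388998, 0.10709958]), np.float64(0.0021567824945518317))
```

View pics/g.png

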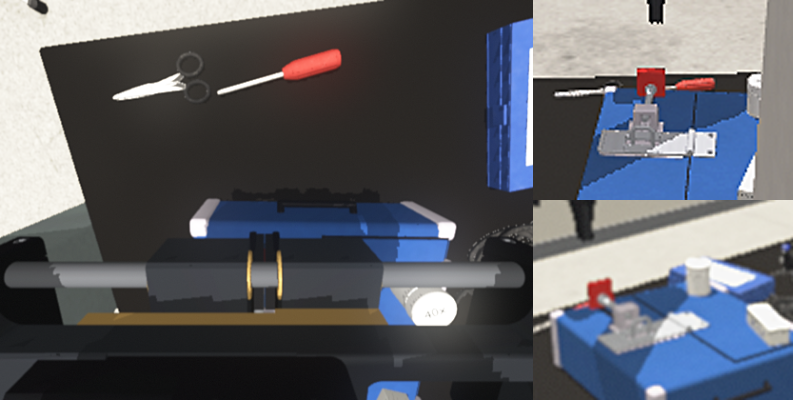

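The leaf lies flat in both side crops, the red head stands out to the left at about (650,82) in the picture, and the tool is beyond the left edge. I'll go down beside the head and push.

>>> move_arm(motion=[-0.002, 0.002, -0.03, 0, 0, 0, -0.003, 0.002, -0.06, 0, 0, 0, -0.003, 0.002, -0.084, 0, 0, 0, -0.004, -0.008, -0.084, 0, 0, 0, -0.006, -0.022, -0.084, 0, 0, 0, -0.008, -0.036, -0.084, 0, 0, 0, -0.01, -0.048, -0.084, 0, 0, 0, -0.011, -0.058, -0.084, 0, 0, 0])

```text
time: 6.47
eef_pos: [0.5296, 0.1583, 0.12]
orientation: [0.75, 0.662, 0.001, 0.001]
force: [-0.6, 2.0, 0.1]
width: 0.003
grasp_force: 1.1
```

Pushing against about 2 N, as expected for the pin's friction. I'll continue to the stop.

>>> move_arm(motion=[-0.001, -0.008, 0, 0, 0, 0, -0.002, -0.014, 0, 0, 0, 0, -0.003, -0.019, 0, 0, 0, 0, -0.003, -0.022, 0, 0, 0, 0, -0.003, -0.022, 0, 0, 0, 0])

```text
time: 6.88
eef_pos: [0.5262, 0.1372, 0.1185]
orientation: [0.749, 0.662, -0.0, 0.0]
force: [-0.1, 0.3, -0.2]
width: 0.004
grasp_force: 0.0
```

>>> move_arm(motion=[0, -0.003, 0, 0, 0, 0, -0.001, -0.006, 0, 0, 0, 0, -0.001, -0.009, 0, 0, 0, 0, -0.001, -0.009, 0, 0, 0, 0])

```text
time: 7.22
eef_pos: [0.5256, 0.1338, 0.1185]
orientation: [0.748, 0.664, 0.003, -0.002]
force: [2.3, 9.3, -2.0]
width: 0.003
grasp_force: 5.2
```

The force rose to 9 N with no more travel, so the pin is at its stop. I'll back off and check.

>>> move_arm(motion=[0.001, 0.015, 0, 0, 0, 0, 0.004, 0.045, 0, 0, 0, 0, 0.008, 0.075, 0.01, 0, 0, 0, 0.01, 0.095, 0.04, 0, 0, 0, 0.01, 0.105, 0.08, 0, 0, 0, 0.01, 0.105, 0.1, 0, 0, 0, 0.01, 0.105, 0.1, 0, 0, 0, 0.01, 0.105, 0.1, 0, 0, 0])

```text
time: 7.88
eef_pos: [0.5353, 0.2338, 0.2189]
orientation: [0.749, 0.663, 0.0, 0.001]
force: [-0.0, -0.1, -0.4]
width: 0.004
grasp_force: 0.0
```

```bash
python3 - <<'E'
from h import *
b=env.snapshot('side');a=env.snapshot('scene');s=env.state()
c=lambda i,y,x:cv2.resize(i[y:y+100,x:x+130],(390,300),interpolation=cv2.INTER_CUBIC)
cv2.imwrite('pics/i.png',np.hstack([c(b,110,210),c(a,120,190)])[:,:,::-1])
print(s['eef_pos'],s['force'])
L=['pin_head','staple','hasp_end','pin_tip']
A=marks('scene',L);B=marks('side',L)
for l in L:
  if l in A and l in B: print(l,tri([('scene',A[l][0]),('side',B[l][0])]))
E
```

```text
[0.53412354 0.23277304 0.21667727] [-0.31742307 -0.74522041 -0.08842627]
pin_head (array([0.51924375, 0.13671911, 0.09529606]), np.float64(0.00440159356050187))
staple (array([0.51628672, 0.05793764, 0.09445768]), np.float64(0.006311930307533948))
pin_tip (array([0.50449208, 0.02575844, 0.10811905]), np.float64(0.0008256822022923151))
```

View pics/i.png

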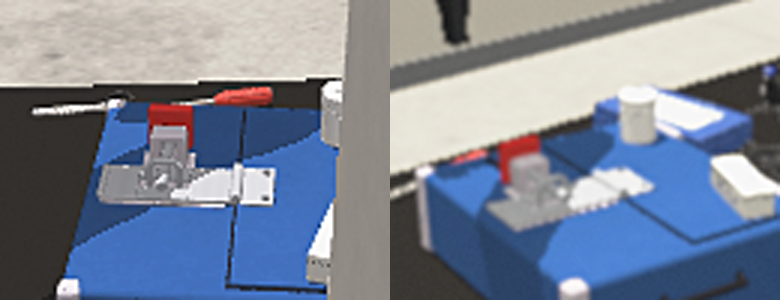

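The pin head sits against the guide block and the tip shows beyond the loop at about (165,180). The leaf is flat, the can and carton are in place, and the robot is clear.

```bash
python3 -c "
from cell import env
print(env.finish_job())"
```

```text
the job is handed in; nothing more can be done
None
```

The chest is locked and the job is handed in: hasp flat over the staple, then the pin pushed to its stop through the loop, with no contact with the loose items; the hand-in returned no verdict.

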